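Draw the dusting tins out of a light caddy

ROBOT

A 6-joint arm with a two-finger parallel gripper is mounted at the origin on a cart in front of the work surface, level with it; the furniture and walls round the work are solid. World frame = base frame: x ahead of the robot, y to its left, z up, the work surface at z = 0. Lengths are in m, angles in rad, forces in N, time in s.
With the tool pointing down it reaches from about 0.225 to 0.875 m from the base axis. Payload 3.4 kg.
Tool frame: the origin (TCP) lies at the very end of the fingers, on their centre line; the grasp point (between the pads) lies 19 mm behind it; y points along the fingers, x is the direction in which the jaws open and shut, and the axes are right-handed (so a half turn about y gives the same grasp; the last joint's range is limited). The gripper opens to 85 mm and grips with 20 to 120 N. Pads are 22 mm wide; open, the fingers measure 114 mm over their backs; the gripper's body (76 mm by 85 mm) begins 54 mm behind the grasp point. The pads swing forward as they close: fully open they stand 13 mm farther back than shut.
Start: joints at [1.103, 0.276, 1.505, -0, 1.361, -0.121], TCP at [0.195, 0.541, 0.207] pointing down, gripper open.
Joint ranges: [-2.89, 2.89], [-0.75, 2.08], [0.22, 2.7], [-1.18, 4.32], [0.11, 2.71], [-2.7, 2.7]. Speed limits (rad/s): [2.57, 2.57, 3.14, 3.14, 3.14, 3.14].

INTERFACE

Orientations are given as a 3x3 rotation matrix whose columns are the frame's x, y, z axes.
In Python, from station import movep, line_to, goto_joints, command_gripper, sleep, inverse_kinematics, sense, read_camera, calibration, Unreachable, job_done gives the robot as it stands. Calls block until the motion is done:
- movep(position, orientation): joint-space move of the TCP to a pose.
- line_to(position, ori=None, feed=0.15, until_force=None): straight line of the TCP; ori=None keeps the orientation; feed is the mean speed in m/s. With until_force (N) it stops when the force on the tool has changed by that much, and returns True; else False.
- goto_joints(angles): joint-space move.
- command_gripper(opening, strength=None): opening from 0.0 (shut) to 1.0 (fully open); strength is the grip in N (None keeps the last); returns when the fingers have stopped.
- sleep(seconds).
- inverse_kinematics(position, orientation): joint angles nearest the present ones, or None.
- sense(): the state.
- read_camera(name): name is "scene" or "top" or "wrist"; returns (picture, depth): 400x640x3 uint8, red, green, blue; 400x640 float32, m along the optical axis (not along the pixel's ray), 0 where there is no reading.
- calibration(name): a dict with "vfov" (degrees; the focal length in pixels is half the picture's height over the tangent of half this angle, whatever the lens; pixels are square), "cx", "cy" (the principal point, pixels), "xyz" and "attitude" of the camera in the world. Camera axes: x right, y up, looking along -z (the intrinsics and any distortion apply to the point x, -y, -z); pixel columns grow to the right and rows downward; lengths in m; the calibration is good to about 2 mm. The wrist camera is an equidistant fisheye: a pixel r from the principal point sees the ray r / f radians off the axis. A picture is of the moment at which its call begins: read the wrist's pose just before it. calibration takes no time and is no camera call; for the wrist camera it gives the pose at the moment of the call.
A pose or a line that the arm cannot do raises Unreachable and nothing moves.
- job_done(): hands the job in, once; it reports no verdict.
The state is a dict: "time": time; "joint_pos": joint angles; "qd": joint speeds; "joint_torque": joint torques, N m; "ee_pos": TCP position; "eef_rot": TCP orientation; "force": force on the tool from outside, world axes, zero at the start; "wrist_torque": the same for the moment, N m; "width": opening from 0.0 (shut) to 1.0 (fully open).
Only numpy, scipy, OpenCV 4.12 (cv2) and the standard library are available. Lean on these libraries where they do the work, as an engineer would, in place of code of your own. Each camera call takes 0.05 s, during which the arm holds its last target. There are 200 camera calls.

TASK

Set out the dusting things for the printing stone: draw the white shaker and the cream tin straight up out of the light green caddy, one after the other, so that the caddy neither tips nor gets dragged along, and stand both upright on the floor of the small metal tray. Keep them upright on the way and set them down rather than dropping them; leave the caddy standing where it is and do not disturb the other tins or the tape.

Things in the scene. Friction and masses are not known exactly. Their poses are not given: they have to be found in the camera images.
- shaker_center (a point): white round shaker, 33 mm diameter, 71 mm tall, about 90 g; this point is its centre, half-way up (35.5 mm above its underside), z along its axis. It starts upright in the smaller cup of the caddy with its top 37 mm above the cup's rim
- cream_tin_center (a point): cream round tin with a pale lid, 53 mm diameter, 61 mm tall, about 200 g; this point is its centre, half-way up (30.5 mm above its underside), z along its axis. It starts upright in the larger cup of the caddy with its top 33 mm above the cup's rim
- caddy: light free-standing green plastic caddy, about 60 g: narrow foot 146 x 44 x 5 mm, two round open cups in a row along its x. Origin on the underside midway between the cups, z up. Large cup (62 mm outside, 57 bore, rim 52 high) at x = -38 mm, small cup (42 outside, 37 bore, rim 58 high) at x = +38 mm. Cup floors are 24 mm up. Contents sit loosely, 2 mm play all round; a sideways pull drags or tips it
- tray_in (a point): centre of the inner floor of the small open metal tray (130 mm along its x, 190 mm along its y, 18 mm high, walls 4 mm, so 122 x 182 mm inside); z up. The tray is loose, about 600 g
- red_tin: red-banded tin, 69 mm across, 53 high; origin at the centre of its underside; a bystander, to be left alone
- black_tin: black-banded tin, 69 mm across, 53 high; origin at the centre of its underside; a bystander, to be left alone
- blue_tin: blue-banded tin, 61 mm across, 46 high; origin at the centre of its underside; a bystander, to be left alone
- blue_tape: flat roll of blue tape, 93 mm across, 24 high; origin at the centre of its underside; a bystander, to be left alone
Things that resemble listed ones, but are neither listed nor needed, are in the scene too. Leave any yellow look-alike of the part that bears cream_tin_center alone.

How it is judged:
At the end, for the whole second after the job is handed in: The white shaker and the cream tin both stand upright (within 0.1 rad) and at rest on the floor of the tray, inside its walls (underside within 6 mm of the floor); the caddy stands level (within 0.05 rad) within 15 mm of where it was (x of shaker_center in the frame of tray_in between -0.061 and 0.061 m and y of shaker_center in the frame of tray_in between -0.091 and 0.091 m and z of shaker_center in the frame of tray_in between 0.0295 and 0.0415 m and angle between each of shaker_center, cream_tin_center's own z axis and vertical below 0.1 rad and linear speed of each of shaker, cream_tin below 0.03 m/s and x of cream_tin_center in the frame of tray_in between -0.061 and 0.061 m and y of cream_tin_center in the frame of tray_in between -0.091 and 0.091 m and z of cream_tin_center in the frame of tray_in between 0.0245 and 0.0365 m and angle between caddy's own z axis and vertical below 0.05 rad and distance of caddy from where it was at the start of the episode below 0.015 m); the robot touches nothing.
It fails at once if the caddy tips by more than 0.15 rad (angle between caddy's own z axis and vertical above 0.15 rad).
It fails at once if the caddy is dragged or lifted more than 15 mm (distance of caddy from where it was at the start of the episode above 0.015 m).
It fails at once if the shaker or the tin is tilted more than 0.6 rad (angle between any of shaker_center, cream_tin_center's own z axis and vertical above 0.6 rad).
It fails at once if the shaker or the tin is dropped or thrown (over 0.6 m/s out of the fingers) ((linear speed of shaker above 0.6 m/s and contact force between the fingers and shaker below 0.1 N) or (linear speed of cream_tin above 0.6 m/s and contact force between the fingers and cream_tin below 0.1 N)).
It fails at once if another tin or the tape is moved more than 30 mm (distance of any of red_tin, black_tin, blue_tin, blue_tape from where it was at the start of the episode above 0.03 m).
It also fails if it takes over 67 s, if anything falls off the work surface, if the arm or the gripper's body presses on something with over 40 N, if the wrist force passes 120 N, or if a joint passes its speed limit or range.

## Working session

There is one attempt and no reset: what is moved stays moved. The work goes in short steps, each a Python script; the robot and the scene stay as the last script left them, time stands still between calls to the robot, and variables do not carry over. Pictures are saved under pics/ and viewed, about 8 in all and at most 12, crops included, and the job is handed in when it is done.

```bash
mkdir -p pics; ls
python3 - <<'E'
from station import *
import cv2,numpy as np
for n in("top","scene"):
    p,d=read_camera(n);np.savez(n+".npz",p=p,d=d);cv2.imwrite(f"pics/{n}0.png",p[:,:,::-1]);c=calibration(n);print(n,c)
print(sense())
E
```

```text
pics
top {'vfov': 49.23382056643609, 'cx': 324.9553748057527, 'cy': 199.87893263019006, 'xyz': array([ 0.4522878 , -0.13959165,  1.12646568]), 'attitude': array([[ 0.024623  ,  0.99254736, -0.1193459 ],
       [-0.99940761,  0.02156849, -0.02681841],
       [-0.02404443,  0.11993556,  0.99249047]])}
scene {'vfov': 50.278245485070904, 'cx': 318.30306700855573, 'cy': 199.08600947406072, 'xyz': array([ 0.30780839, -0.62091917,  0.78446282]), 'attitude': array([[ 0.88847893,  0.36124471, -0.28303261],
       [-0.45891465,  0.69723346, -0.55069306],
       [-0.00159515,  0.61916699,  0.78525773]])}
{'time': 0.1, 'joint_pos': array([ 1.10299181e+00,  2.76555486e-01,  1.50603822e+00,  4.26436398e-05,
        1.36071105e+00, -1.20998798e-01]), 'qd': array([-9.99347397e-06, -5.82279559e-04, -2.99476835e-03,  9.66951172e-04,
       -2.55052041e-03, -9.40103787e-04]), 'joint_torque': array([ 8.60576547e-04, -4.17697477e+01, -2.46405745e+01, -3.33842800e-04,
        5.71159646e-03,  1.75992886e-05]), 'ee_pos': array([0.19518925, 0.54029589, 0.2061001 ]), 'eef_rot': array([[ 3.39903155e-01, -8.09257280e-04, -9.40460095e-01],
       [ 9.40458916e-01, -1.50934370e-03,  3.39904028e-01],
       [-1.69454733e-03, -9.99998533e-01,  2.48042537e-04]]), 'force': array([-0.847727  , -0.37668258,  0.45173318]), 'wrist_torque': array([-0.00227566, -0.07512904, -0.00343357]), 'width': 0.999941612163924}
```

View pics/top0.png

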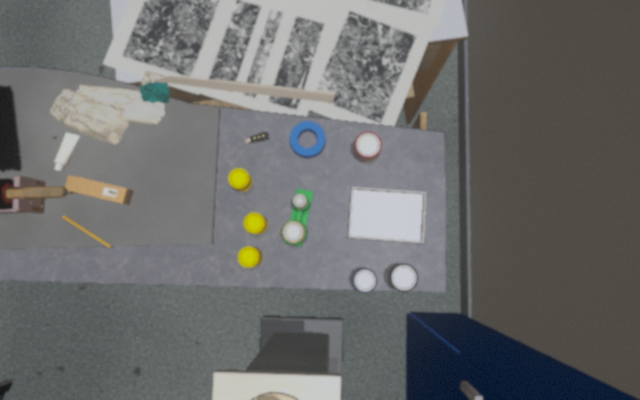

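View pics/scene0.png

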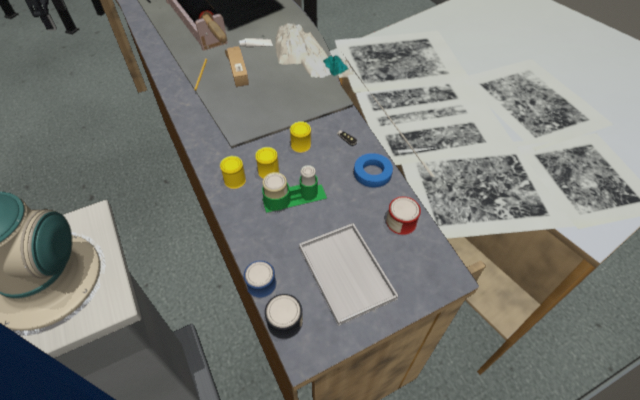

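The top view (image up is +x, image right is −y) shows the caddy with the shaker at (300,201) and the cream tin at (293,232). The tray is at (387,215), red tin (368,145), tape (307,139) and blue and black tins (364,280) and (403,277). The three yellow tins are look-alikes at x≈240–255.

```bash
cat > h.py <<'E'
from station import *
import numpy as np,cv2
def rays(n,uv,c=None):
    c=c or calibration(n);f=200/np.tan(np.radians(c["vfov"])/2)
    x=(np.atleast_2d(uv)-[c["cx"],c["cy"]])/f
    if n=="wrist":
        r=np.linalg.norm(x,axis=1)+1e-12
        v=np.c_[x[:,0]/r*np.sin(r),-x[:,1]/r*np.sin(r),-np.cos(r)]
    else: v=np.c_[x[:,0],-x[:,1],-np.ones(len(x))]
    return c["xyz"],v@np.array(c["attitude"]).T
def onplane(n,uv,z,c=None):
    o,v=rays(n,uv,c);return o+v*((z-o[2])/v[:,2])[:,None]
E
python3 - <<'E'
from h import *
for n in("top","scene"):
    z=np.load(n+".npz");p,d=z["p"],z["d"]
    c=calibration(n);vv,uu=np.mgrid[:400,:640];o,v=rays(n,np.c_[uu.ravel(),vv.ravel()])
    P=(o+v*d.reshape(-1,1)).reshape(400,640,3)
    hsv=cv2.cvtColor(p,cv2.COLOR_RGB2HSV)
    # depth-based heights
    ws=(P[...,0]>.1)&(P[...,0]<.75)&(P[...,1]<.1)&(P[...,1]>-.5)&(d>0)
    pale=(hsv[...,1]<75)&(hsv[...,2]>120)
    for nm,m in(("green",(abs(hsv[...,0].astype(int)-65)<15)&(hsv[...,1]>100)&ws),("pale_hi",ws&pale&(P[...,2]>.03)&(P[...,2]<.13)),("tray",ws&pale&(P[...,2]<.025)),):
        k,l,s,ce=cv2.connectedComponentsWithStats(m.astype(np.uint8))
        for i in range(1,k):
            if s[i,4]>60:
                q=P[l==i];r=cv2.minAreaRect(q[:,:2].astype(np.float32)*1000)
                print(n,nm,s[i],ce[i].round(1),"med",np.median(q,0).round(4),"z95",np.percentile(q[:,2],[5,95]).round(3),"rect",np.round(r[0],1),np.round(r[1],1),round(r[2],1))
print(onplane("top",[[300,201],[293,232]],.09))
E
```

```text
top green [291 189  22  38 310] [302.2 208.7] med [ 0.5534 -0.0535  0.0062] z95 [0.001 0.05 ] rect [566.  -49.2] [42.9 92.7] 79.4
top pale_hi [355 134  26  23 494] [367.6 144.8] med [ 0.7234 -0.215   0.0514] z95 [0.048 0.055] rect [ 722.2 -214.2] [56.1 63.3] 1.4
top pale_hi [292 193  16  16 180] [299.6 200.6] med [ 0.5749 -0.0499  0.0866] z95 [0.05 0.09] rect [576.  -50.1] [36.2 35.5] 43.7
top pale_hi [281 220  24  23 405] [292.5 231.2] med [ 0.5012 -0.0347  0.0768] z95 [0.051 0.081] rect [500.8 -32.4] [56.  52.9] 77.5
top pale_hi [391 263  27  28 559] [403.9 277.1] med [ 0.3975 -0.3065  0.0512] z95 [0.047 0.055] rect [ 397.8 -306.8] [62.1 62.3] 47.3
top pale_hi [353 267  24  26 455] [364.7 279.9] med [ 0.3879 -0.2126  0.0444] z95 [0.041 0.048] rect [ 387.9 -211.6] [56.4 56.9] 46.2
top tray [  241   137   205   155 25220] [348.8 213.7] med [ 0.5572 -0.1688  0.0017] z95 [-0.002  0.006] rect [ 517.8 -198.6] [464.5 597.3] 0.1
top tray [299 138  18  10 123] [307.3 142.2] med [ 0.7403 -0.0582  0.0016] z95 [-0.002  0.006] rect [738.4 -59.7] [23.3 46. ] 3.2
top tray [312 321  29  14 195] [3
[... 712 characters left out ...]
 0.0519] z95 [0.049 0.055] rect [ 722.1 -214.4] [62.5 55.3] 89.4
scene pale_hi [245 261  28  26 580] [258.6 273.6] med [ 0.3868 -0.2124  0.0449] z95 [0.043 0.048] rect [ 386.9 -212. ] [55.3 52.8] 65.4
scene pale_hi [267 295  33  33 858] [282.9 310.9] med [ 0.3964 -0.3069  0.0518] z95 [0.049 0.055] rect [ 396.6 -306.4] [62.1 58.6] 64.8
scene tray [  202   135   267   252 28605] [333.8 257.8] med [ 0.5492 -0.239   0.0022] z95 [-0.     0.006] rect [ 555.6 -160.4] [388.7 520.8] 0.0
scene tray [  89  217   49  112 2786] [112.5 273.2] med [ 0.1243 -0.0503  0.0003] z95 [-0.003  0.003] rect [124.8 -31.3] [ 49.7 262.5] 0.0
[[ 0.57291907 -0.0518789   0.09      ]
 [ 0.49843464 -0.0375618   0.09      ]]
```

```bash
cat >> h.py <<'E'
def R(a): # jaw axis at world angle a
    x=np.array([np.cos(a),np.sin(a),0]);y=np.array([0,0,-1.]);return np.c_[x,y,np.cross(x,y)]
E
python3 - <<'E'
from h import *
for nm,a,b in(("shaker",(299.6,200.6),(307.9,171.5)),("tin",(292.5,231.2),(274.3,182)),("black",(403.9,277.1),(282.9,310.9))):
    (o1,v1),(o2,v2)=rays("top",a),rays("scene",b);v1,v2=v1[0],v2[0]
    t=np.linalg.lstsq(np.c_[v1,-v2],o2-o1,rcond=None)[0];print(nm,o1+t[0]*v1,o2+t[1]*v2)
p=np.load("top.npz")["p"];hsv=cv2.cvtColor(p,cv2.COLOR_RGB2HSV)
m=((hsv[...,2]>165)&(hsv[...,1]<60)).astype(np.uint8);m[:170]=0;m[255:]=0;m[:,:335]=0;m[:,440:]=0
ct=max(cv2.findContours(m,0,2)[0],key=cv2.contourArea);b=cv2.boxPoints(cv2.minAreaRect(ct));print(b)
w=onplane("top",b,.004);print(w,w.mean(0),np.linalg.norm(np.diff(w,axis=0),axis=1))
a=np.radians(79.1)
movep([.535,-.045,.25],R(a))
c=calibration("wrist");p,d=read_camera("wrist");cv2.imwrite("pics/w1.png",p[:,:,::-1]);np.savez("w1.npz",p=p,d=d,**{k:c[k] for k in c});print(c,sense()["ee_pos"],sense()["time"],sense()["joint_pos"])
E
```

```text
shaker [ 0.57451721 -0.05041132  0.0844187 ] [ 0.57527827 -0.05068776  0.08448431]
tin [ 0.50113094 -0.03452846  0.07214028] [ 0.5006152  -0.0343686   0.07213232]
black [ 0.39750602 -0.30644414  0.04966101] [ 0.39656354 -0.30616677  0.04966598]
[[347.9797  237.28427]
 [351.58884 186.75635]
 [425.49747 192.03552]
 [421.88834 242.56345]]
[[ 0.49207472 -0.170611    0.004     ]
 [ 0.62307729 -0.17757569  0.004     ]
 [ 0.6132993  -0.36839168  0.004     ]
 [ 0.4831458  -0.35887855  0.004     ]] [ 0.55289928 -0.26886423  0.004     ] [0.13118757 0.19106635 0.1305007 ]
{'vfov': 65.70646984690485, 'cx': 316.47341676343837, 'cy': 196.97090524364634, 'xyz': array([ 0.4583014 , -0.02963118,  0.41684984]), 'attitude': array([[ 1.87244638e-01, -9.33896871e-01, -3.04591661e-01],
       [ 9.82313023e-01,  1.78253895e-01,  5.73295117e-02],
       [ 7.54798505e-04, -3.09938999e-01,  9.50756145e-01]])} [ 0.53504453 -0.0441425   0.24996622] 2.5583 [-2.12186784e-01  1.96510284e-01  1.50681371e+00  3.29130230e-04
  1.43835228e+00 -1.59400050e+00]
```

View pics/w1.png

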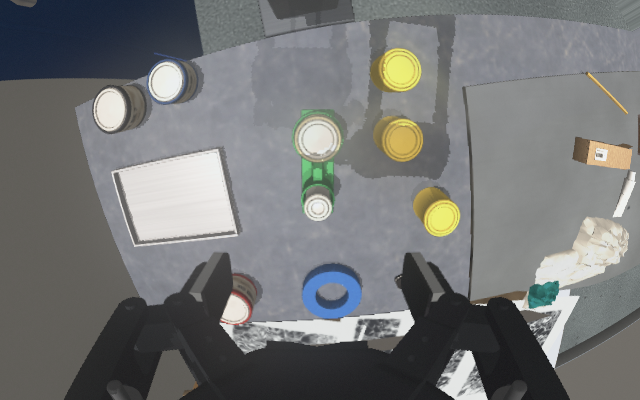

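The wrist view shows the tin lid at (318,138), the shaker top at (318,207), the foot running straight down the image between them, and the tray around (175,197). I'll measure the tops and their heights from here.

Run:
```python
from h import *
z=np.load("w1.npz");p,d=z["p"],z["d"];c={k:z[k] for k in("vfov","cx","cy","xyz","attitude")}
hsv=cv2.cvtColor(p,cv2.COLOR_RGB2HSV)
vv,uu=np.mgrid[:400,:640];o,v=rays("wrist",np.c_[uu.ravel(),vv.ravel()],c)
fwd=-c["attitude"][:,2];P=(o+v*(d.reshape(-1,1)/(v@fwd)[:,None])).reshape(400,640,3)
for nm,(x,y,r),zt in(("shaker",(318,207,20),.09),("tin",(318,138,28),.08)):
    q=P[y-3:y+4,x-3:x+4].reshape(-1,3);print(nm,"depth",np.median(q,0).round(4))
    m=((np.hypot(uu-x,vv-y)<r)&(abs(P[...,2]-np.median(q[:,2]))<.006)).astype(np.uint8)
    ct=max(cv2.findContours(m,0,2)[0],key=cv2.contourArea)[:,0,:].astype(float)
    for h in(zt,zt+.005):
        w=onplane("wrist",ct,h,c);(cx,cy),rr=cv2.minEnclosingCircle((w[:,:2]*1000).astype(np.float32));print(" z",h,"ctr",round(cx,1),round(cy,1),"dia",round(2*rr,1),"mean",w.mean(0).round(4))
for nm,(x,y) in dict(traymid=(175,197),table=(270,170),yellow=(400,70),blacktin=(112,108),yellowmid=(403,140)).items(): print(nm,np.median(P[y-3:y+4,x-3:x+4].reshape(-1,3),0).round(4))
g=(abs(hsv[...,0].astype(int)-65)<15)&(hsv[...,1]>100)&(abs(uu-318)<40)
print("green z pct",np.percentile(P[g][:,2],[5,50,90,99]).round(4))
# foot corners on table
f=(g&(P[...,2]<.012)).astype(np.uint8);w=onplane("wrist",np.argwhere(f)[:,::-1],.005,c);r=cv2.minAreaRect((w[:,:2]*1000).astype(np.float32));print(r)
```

```text
shaker depth [ 0.5761 -0.0501  0.0866]
 z 0.09 ctr 575.1 -50.7 dia 33.5 mean [ 0.5752 -0.0505  0.09  ]
 z 0.095 ctr 573.3 -50.4 dia 33.0 mean [ 0.5734 -0.0502  0.095 ]
tin depth [ 0.5009 -0.0358  0.0767]
 z 0.08 ctr 501.2 -36.3 dia 52.9 mean [ 0.5007 -0.0377  0.08  ]
 z 0.085 ctr 500.5 -36.2 dia 52.1 mean [ 0.5001 -0.0375  0.085 ]
traymid [ 0.5506 -0.2638  0.0037]
table [ 0.5407 -0.1106  0.0013]
yellow [0.4395 0.0725 0.059 ]
blacktin [ 0.3986 -0.3007  0.0509]
yellowmid [0.5222 0.0632 0.0592]
green z pct [0.004  0.006  0.0567 0.0588]
((554.90771484375, -46.28131866455078), (39.67561340332031, 32.36515808105469), 78.56632232666016)
```

Measured tops are about 8 mm lower than the nominal heights: shaker 0.087 and tin 0.077. All three cameras agree on this, while the known tins and the rims check out. The cup floors are therefore probably about 17 mm up. That still leaves 25–29 mm exposed, so I grasp just above the rims and lower onto the tray with force sensing.

```bash
cat >> h.py <<'E'
A=np.radians(79.1)
def st(t): s=sense();print(t,round(s["time"],2),s["ee_pos"].round(4),"F",s["force"].round(2),"w",round(s["width"],3))
def snap(cam,name):
    p,d=read_camera(cam);cv2.imwrite(f"pics/{name}.png",p[:,:,::-1]);return p,d
E
python3 - <<'E'
from h import *
x,y=.574,-.0504
movep([x,y,.16],R(A));command_gripper(.7,30);st("above")
print(line_to([x,y,.061],feed=.06,until_force=8));st("down")
command_gripper(0,30);st("grip")
line_to([x,y,.075],feed=.02);st("lift1")
p,d=snap("scene","s1");cv2.imwrite("pics/s1c.png",cv2.resize(p[100:300,180:420,::-1],None,fx=3,fy=3))
E
```

```text
above 3.42 [ 0.5743 -0.0504  0.1613] F [-0.18 -0.    0.39] w 0.703
False
down 5.22 [ 0.5743 -0.0505  0.0614] F [0.28 0.7  0.65] w 0.703
grip 5.84 [ 0.5764 -0.0515  0.0635] F [ 0.55 -1.03  9.07] w 0.001
lift1 6.69 [ 0.5739 -0.0504  0.0749] F [-0.14  0.29 -0.22] w 0.001
```

View pics/s1c.png

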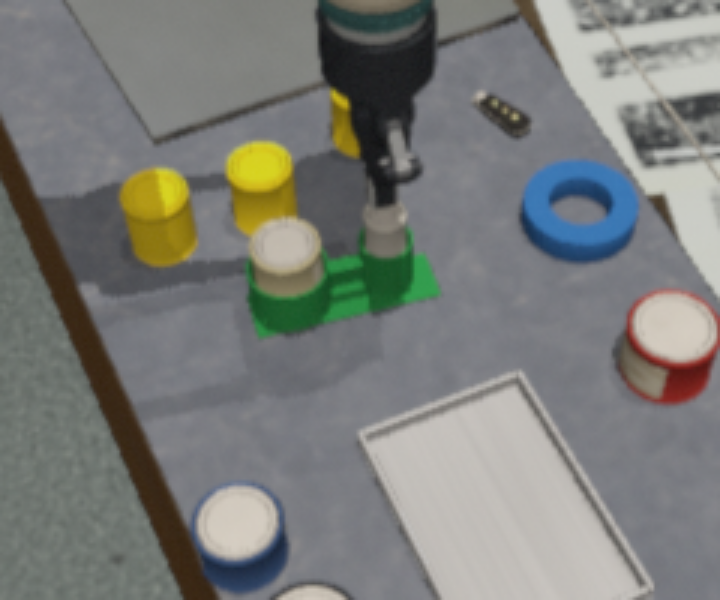

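The crop shows the shut fingers at or above the shaker top at (385,215), not round it. The width of 0.001 confirms an empty grip. The caddy has not moved. I'll check where the reported TCP projects and look from the wrist camera.

Run:
```python
from h import *
def proj(n,X):
    c=calibration(n);f=200/np.tan(np.radians(c["vfov"])/2);q=np.array(c["attitude"]).T@(np.array(X)-c["xyz"]);return [c["cx"]+f*q[0]/-q[2],c["cy"]-f*q[1]/-q[2]]
s=sense();e=s["ee_pos"];print(s["eef_rot"].round(3))
for dz in(0,.01,.02,.03):
    u=np.array(proj("scene",e+[0,0,dz]));print(dz,u.round(1),"crop",((u-[180,100])*3).round(0))
p,d=snap("wrist","w2");cv2.imwrite("pics/w2c.png",cv2.resize(p[80:380,160:480,::-1],None,fx=2,fy=2))
p,d=read_camera("scene");print(d[140:176:3,308].round(4))
```

```text
[[ 0.189 -0.    -0.982]
 [ 0.982  0.     0.189]
 [ 0.    -1.     0.   ]]
0 [307.3 174.5] crop [382. 224.]
0.01 [307.2 171.5] crop [382. 215.]
0.02 [307.1 168.5] crop [381. 205.]
0.03 [307.  165.3] crop [381. 196.]
[0.8108 0.8139 0.8201 0.8453 0.8692 0.8207 0.8205 0.8269 0.8999 0.9088
 0.9414 0.934 ]
```

View pics/w2c.png

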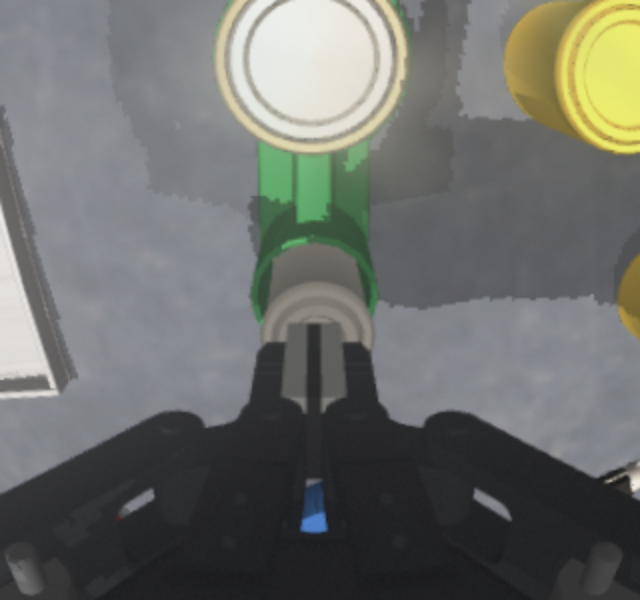

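Run:
```python
from h import *
s=sense();print(s["ee_pos"])
p,d=read_camera("scene")
o,v=rays("scene",[[308,r] for r in range(150,185,2)]);X=o+v*d[150:185:2,308][:,None]
for r,x in zip(range(150,185,2),X):print("scene",r,x.round(4))
c=calibration("wrist");p,d=read_camera("wrist");np.savez("w2.npz",p=p,d=d,**c)
fwd=-np.array(c["attitude"])[:,2]
uv=np.array([[310,r] for r in range(200,300,6)]+[[325,r] for r in range(200,300,6)]);o,v=rays("wrist",uv,c)
X=o+v*(d[uv[:,1],uv[:,0]]/(v@fwd))[:,None]
for u,x in zip(uv,X):print("wrist",u,x.round(4))
```

```text
[ 0.57387545 -0.05037126  0.07481001]
scene 150 [ 0.5696 -0.0664  0.1679]
scene 152 [ 0.5693 -0.0668  0.1627]
scene 154 [ 0.5563 -0.0942  0.188 ]
scene 156 [ 0.5513 -0.1045  0.1943]
scene 158 [ 0.5516 -0.1036  0.1877]
scene 160 [ 0.5507 -0.1053  0.1842]
scene 162 [ 0.5567 -0.0922  0.1632]
scene 164 [ 0.5697 -0.0642  0.1243]
scene 166 [ 0.5698 -0.0638  0.1176]
scene 168 [ 0.5695 -0.0641  0.1118]
scene 170 [ 0.5782 -0.0452  0.0826]
scene 172 [ 0.5734 -0.0551  0.0882]
scene 174 [ 0.5707 -0.0605  0.0883]
scene 176 [ 0.5685 -0.0649  0.0874]
scene 178 [ 0.5691 -0.0633  0.0788]
scene 180 [ 0.5687 -0.064   0.073 ]
scene 182 [ 0.5684 -0.0642  0.0667]
scene 184 [ 0.5685 -0.0636  0.0591]
wrist [310 200] [ 0.5574 -0.0513  0.0575]
wrist [310 206] [ 0.5615 -0.0521  0.057 ]
wrist [310 212] [ 0.5615 -0.0519  0.0678]
wrist [310 218] [ 0.5611 -0.0516  0.0787]
wrist [310 224] [ 0.561  -0.0514  0.0877]
wrist [310 230] [ 0.5647 -0.0522  0.0871]
wrist [310 236] [ 0.5673 -0.0527  0.0891]
wrist [310 242] [ 0.5641 -0.0517  0.1032]
wrist [310 248] [ 0.5639 -0.0516  0.1103]
wrist [310 254] [ 0.5639 -0.0515  0.
[... 313 characters left out ...]
0] [ 0.5593 -0.0421  0.0573]
wrist [325 206] [ 0.5636 -0.0428  0.0561]
wrist [325 212] [ 0.5637 -0.0431  0.0664]
wrist [325 218] [ 0.5632 -0.0433  0.0773]
wrist [325 224] [ 0.5633 -0.0436  0.0857]
wrist [325 230] [ 0.5668 -0.0442  0.0859]
wrist [325 236] [ 0.5693 -0.0447  0.0882]
wrist [325 242] [ 0.5657 -0.0444  0.1028]
wrist [325 248] [ 0.5661 -0.0447  0.1086]
wrist [325 254] [ 0.5651 -0.0447  0.1165]
wrist [325 260] [ 0.5654 -0.0449  0.1214]
wrist [325 266] [ 0.5651 -0.0449  0.1272]
wrist [325 272] [ 0.5649 -0.045   0.1323]
wrist [325 278] [ 0.5647 -0.0451  0.1372]
wrist [325 284] [ 0.5641 -0.0452  0.1423]
wrist [325 290] [ 0.5635 -0.0452  0.1473]
wrist [325 296] [ 0.5641 -0.0453  0.1501]
```

Reading the two views: the shut finger ends sit at about z 0.10 while the reported TCP is 0.075. At closing, the 9 N contact came at reported 0.0635 on a top measured at 0.0875. The real fingertips are therefore about 24 mm higher than reported. I'll work relative to that contact and grasp 27 mm lower than it.

Run:
```python
from h import *
x,y=.574,-.0504
line_to([x,y,.12],feed=.1);command_gripper(.7,30)
print(line_to([x,y,.0365],feed=.06,until_force=6));st("down")
command_gripper(0,40);st("grip")
if sense()["width"]>.25:
    line_to([x,y,.05],feed=.02);st("lift1")
c=calibration("wrist");p,d=snap("wrist","w3");s,_=snap("scene","s3")
cv2.imwrite("pics/m3.png",np.hstack([cv2.resize(p[100:340,200:440,::-1],(400,400)),cv2.resize(s[100:260,220:380,::-1],(400,400))]))
```

```text
False
down 9.68 [ 0.5744 -0.0505  0.0369] F [ 0.27 -0.76  0.04] w 0.701
grip 10.04 [ 0.5744 -0.0504  0.037 ] F [ 0.02 -0.18  2.62] w 0.371
lift1 10.87 [ 0.5739 -0.0504  0.0499] F [ 0.88  0.4  -1.23] w 0.367
```

View pics/m3.png

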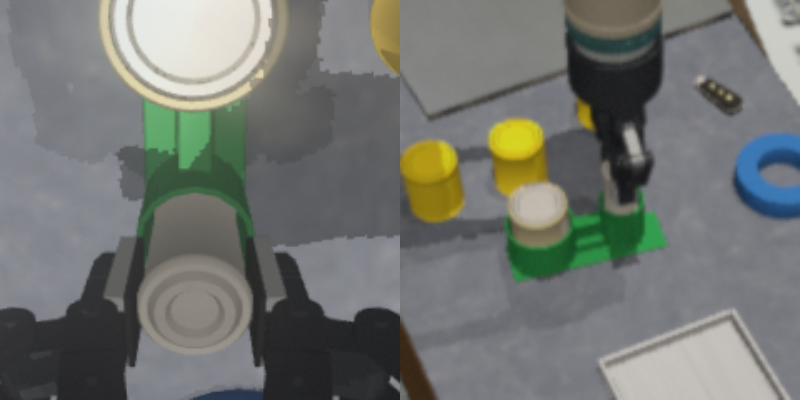

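The shaker is held between the pads, at (195,305) in the left crop, and is upright. The caddy is level and in place. Next I lift it, carry it over and set it down.

Run:
```python
from h import *
x,y=.574,-.0504
line_to([x,y,.15],feed=.08);st("up")
C=np.array([.553,-.269]);Y=np.array([.05,.9987]);q=C-.05*Y
line_to([*q,.15],feed=.2);st("over")
line_to([*q,.04],feed=.08);st("low")
print(line_to([*q,.010],feed=.015,until_force=3));st("touch")
p,d=snap("scene","s4");cv2.imwrite("pics/s4c.png",cv2.resize(p[150:350,240:440,::-1],(600,600)))
```

```text
up 12.37 [ 0.5735 -0.0503  0.1493] F [ 0.95  0.25 -0.6 ] w 0.368
over 13.87 [ 0.5506 -0.3177  0.15  ] F [ 0.19 -0.71 -0.76] w 0.369
low 15.39 [ 0.5509 -0.3192  0.0407] F [ 0.78  1.05 -0.76] w 0.367
True
touch 16.54 [ 0.5504 -0.3189  0.0235] F [ 0.51 -0.19  3.89] w 0.366
```

View pics/s4c.png

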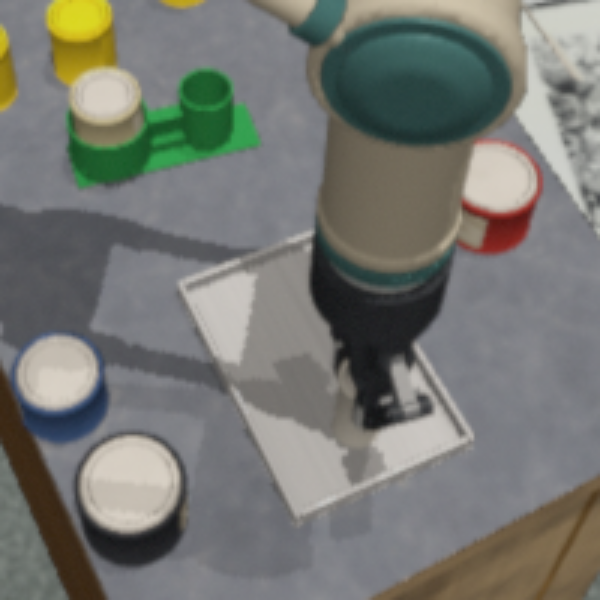

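It touched at reported 0.0235, exactly as predicted from a 17 mm cup floor. In the picture the shaker stands upright at the far end of the tray, and the caddy is standing and empty on that side. I release and take a fresh measurement of the tin.

Run:
```python
from h import *
q=sense()["ee_pos"]
command_gripper(.65);st("rel");line_to([q[0],q[1],.14],feed=.1)
line_to([.501,-.037,.16],feed=.25);command_gripper(.85,40)
c=calibration("wrist");p,d=snap("wrist","w5");st("over tin")
vv,uu=np.mgrid[:400,:640];o,v=rays("wrist",np.c_[uu.ravel(),vv.ravel()],c)
P=(o+v*(d.reshape(-1,1)/(v@-np.array(c["attitude"])[:,2])[:,None])).reshape(400,640,3)
hsv=cv2.cvtColor(p,cv2.COLOR_RGB2HSV)
m=((np.hypot(P[...,0]-.501,P[...,1]+.037)<.045)&(abs(P[...,2]-.078)<.007)&(hsv[...,1]<110)).astype(np.uint8)
ct=max(cv2.findContours(m,0,2)[0],key=cv2.contourArea)[:,0,:].astype(float);w=onplane("wrist",ct,.079,c)
print(np.median(P[m>0],0),cv2.minEnclosingCircle((w[:,:2]*1000).astype(np.float32)),w.mean(0))
cv2.imwrite("pics/w5.png",p[:,:,::-1])
```

```text
rel 16.95 [ 0.5494 -0.3181  0.022 ] F [-0.74  0.01 -0.1 ] w 0.65
over tin 19.94 [ 0.5011 -0.0375  0.1598] F [-0.64 -0.5   0.74] w 0.849
[ 0.50107239 -0.03653094  0.07685911] ((500.97857666015625, -36.605308532714844), 26.443363189697266) [ 0.49901673 -0.03697358  0.079     ]
```

View pics/w5.png

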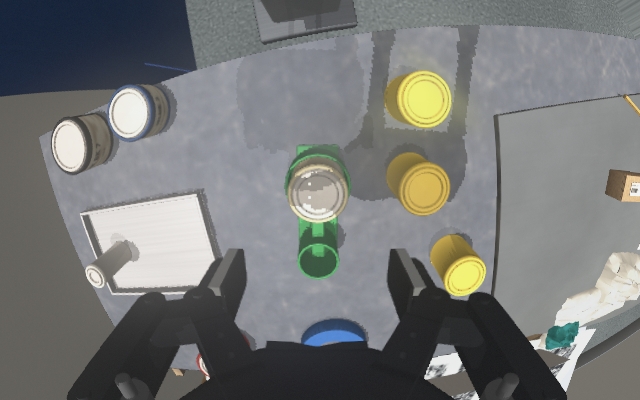

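The shaker stands in the tray at (108,265), with the lean coming only from the fisheye view. The tin is at (317,192), measured at (0.501, −0.0366) with a 52.9 mm diameter, and the middle yellow tin is clear of the fingers. Grasping it now.

Run:
```python
from h import *
x,y=.501,-.0366
print(line_to([x,y,.029],feed=.07,until_force=6));st("down")
command_gripper(0,60);st("grip")
if sense()["width"]>.5:
    line_to([x,y,.042],feed=.02);st("lift1")
    sleep(.2);st("hold")
p,d=snap("wrist","w6");s,_=snap("scene","s6")
cv2.imwrite("pics/m6.png",np.hstack([cv2.resize(p[100:340,200:440,::-1],(400,400)),cv2.resize(s[100:260,220:380,::-1],(400,400))]))
```

```text
False
down 21.97 [ 0.5013 -0.0366  0.0293] F [ 0.07 -0.37  0.33] w 0.848
grip 22.29 [ 0.5012 -0.0367  0.0297] F [-1.45 -0.2   4.59] w 0.593
lift1 23.09 [ 0.5009 -0.0366  0.042 ] F [ 0.23  0.18 -2.09] w 0.597
hold 23.29 [ 0.5009 -0.0366  0.0419] F [ 0.52 -1.01 -1.88] w 0.59
```

View pics/m6.png

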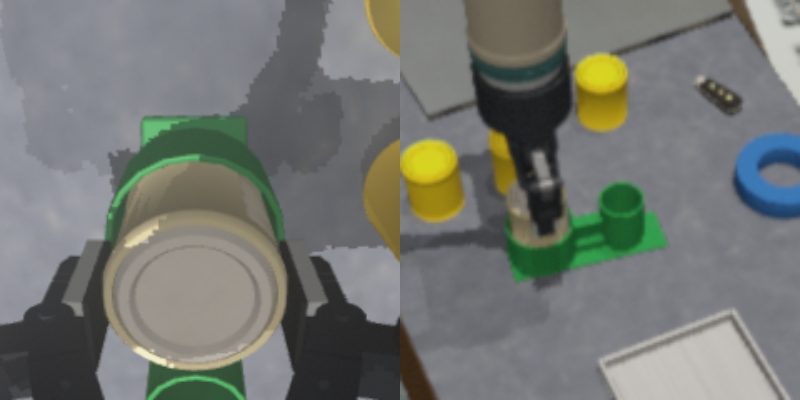

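The tin is held centrally and upright, the sensed 2 N matches its weight, and the caddy is in place. I lift it, carry it across and set it down.

Run:
```python
from h import *
x,y=.501,-.0366
line_to([x,y,.14],feed=.07);st("up")
C=np.array([.553,-.269]);Y=np.array([.05,.9987]);q=C+.038*Y
line_to([*q,.14],feed=.18);line_to([*q,.035],feed=.08);st("low")
t=line_to([*q,.006],feed=.015,until_force=3);print(t);st("touch")
if t and abs(sense()["ee_pos"][2]-.016)<.005:
    e=sense()["ee_pos"];command_gripper(.8);st("rel");line_to([e[0],e[1],.16],feed=.1)
    line_to([.42,-.1,.2],feed=.25);sleep(.5)
    p,d=snap("top","t7");s,ds=snap("scene","s7");np.savez("f.npz",p=p,d=d,s=s,ds=ds);st("end")
    cv2.imwrite("pics/m7.png",np.hstack([cv2.resize(p[110:310,230:450,::-1],(400,364)),cv2.resize(s[120:340,220:440,::-1],(364,364))]))
```

```text
up 24.94 [ 0.5006 -0.0365  0.1395] F [ 0.1   0.16 -2.51] w 0.597
low 27.68 [ 0.5554 -0.2313  0.0356] F [-0.52  0.21 -2.36] w 0.597
True
touch 28.89 [ 0.5549 -0.2311  0.0162] F [-1.49 -0.41  5.32] w 0.593
rel 29.21 [ 0.5536 -0.2303  0.0147] F [ 0.13  0.43 -0.55] w 0.796
end 32.33 [ 0.42   -0.1001  0.1999] F [0.51 0.91 1.27] w 0.799
```

View pics/m7.png

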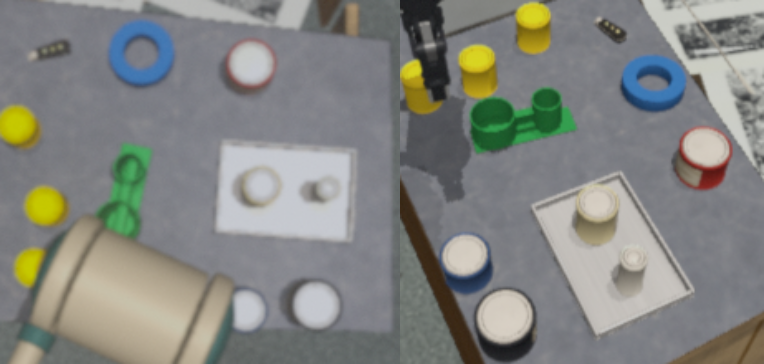

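Both stand upright inside the tray, the caddy is upright where it was, and the bystanders are in place. I'll run a quick height check and hand in.

Run:
```python
from h import *
z=np.load("f.npz");d=z["ds"];s=z["s"];vv,uu=np.mgrid[:400,:640];o,v=rays("scene",np.c_[uu.ravel(),vv.ravel()]);P=(o+v*d.reshape(-1,1)).reshape(400,640,3)
for n,x,y,h in(("shaker",.5505,-.319,.05),("tin",.555,-.231,.045)):
    m=(np.hypot(P[...,0]-x,P[...,1]-y)<.03)&(P[...,2]>h+.012);print(n,np.median(P[m],0).round(4),P[m][:,2].std().round(4))
hs=cv2.cvtColor(s,cv2.COLOR_RGB2HSV);g=(abs(hs[...,0].astype(int)-65)<15)&(hs[...,1]>100)&(d>0)&(abs(P[...,0]-.54)<.12)&(abs(P[...,1]+.045)<.08)
for lo,hi in((0,.012),(.05,.07)):
    q=P[g&(P[...,2]>lo)&(P[...,2]<hi)];print("caddy",len(q),q.min(0).round(3),q.max(0).round(3))
job_done()
```

```text
shaker [ 0.5498 -0.3215  0.0739] 0.0029
tin [ 0.5527 -0.2337  0.064 ] 0.0017
caddy 401 [ 0.466 -0.079  0.002] [ 0.614 -0.007  0.012]
caddy 221 [ 0.47  -0.073  0.05 ] [ 0.595 -0.007  0.062]
the job is handed in; nothing more can be done
```

The white shaker and the cream tin are both standing upright on the floor of the tray, and I handed the job in at about 32 s of the 67 s allowed. I lifted each straight out of the caddy, carried it upright and lowered it until the force sensor felt the tray floor.

**Last checks**
- **Shaker and tin:** the tops measured 74 mm and 64 mm high, against about 75 and 65 expected. Both are well inside the tray walls.
- **Caddy:** it stands level. Comparing images, I saw no movement; I did not measure its shift separately.
- **Other tins and tape:** they look undisturbed in the final pictures. The arm covered one yellow tin in the top view, and I did not measure them.

**What failed or disagreed**
- **First grasp:** it missed. The fingers closed on top of the shaker with about 9 N, because the real fingertips sit about 24 mm higher than the reported tool position. I went 25 mm lower and the second try held, with no visible effect on the caddy.
- **Cup floors:** they appear to be about 17 mm up, not the stated 24 mm. The cameras put both tops about 8 mm lower than stated, and the heights at which the shaker and tin touched the tray floor agreed.

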